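# Gauge the weighing cups and look over their bases

## Robot

A 6-joint arm with a two-finger parallel gripper is mounted at the origin on the work surface. World frame = base frame: x ahead of the robot, y to its left, z up, the work surface at z = 0. Lengths are in m, angles in rad, forces in N, time in s.
With the tool pointing down it reaches from about 0.15 to 0.775 m from the base axis. Payload 6.1 kg.
Tool frame: the origin (TCP) lies midway between the tips of the shut fingers; the grasp point (between the pads) lies ctrl.hold_point_z behind it (ctrl.hold_point_z is the distance from the TCP to the grasp point, in m); z points along the fingers, y is the line along which they close (so a half turn about z gives the same grasp; the last joint's range is limited). The gripper opens to 85 mm and grips with 20 to 120 N. Pads are 22 mm wide; open, the fingers measure 114 mm over their backs; the gripper's body (76 mm by 85 mm) begins 54 mm behind the grasp point. The pads swing forward as they close: fully open they stand 13 mm farther back than shut.
Start: joints at [1.166, 0.126, -0.04, 1.405, 0, 1.571], TCP at [0.207, 0.483, 0.231] pointing down, gripper open.
Joint ranges: [-2.72, 2.72], [-0.95, 1.95], [-1.27, 1.35], [-1.78, 2.02], [-1.46, 1.47], [-3.14, 3.14]. Speed limits (rad/s): [2.39, 2.39, 3.01, 3.14, 3.14, 3.14].

## Interface

Orientations are given as a unit quaternion [x, y, z, w].
In Python, from rig import ctrl, vision gives the robot as it stands. The module is installed in compiled form; this text tells all that it offers.
- The arm moves only by the shell command python3 -m jog 'ROWS' [FORCE]. ROWS is JSON, a list of rows, each a list of 3 entries, a list of its own where there are three numbers: the opening, from 0 (shut) to 1 (fully open), then the shift along the tool's x, y, z in m, then the turn, a rotation vector about the tool's x, y, z in degrees. A call has 1 to 20 rows; each row is the pose to reach, as a shift and turn from the pose commanded when the call began, along the tool's axes at that moment; what a row does not reach only later rows make up. A row lasts 1/8 s, in which the tool goes at most 62.5 mm and 10.7 degrees, less where a joint would pass 70% of its speed; a pose out of reach is approached as far as the arm can. A call with a gripper value outside its range is refused whole. The fingers move at their own pace and stop on an object; FORCE is the grip in N (left out, the last holds). Time passes only in rows, so rows that repeat a pose let the fingers close. It gives the time, the measured TCP pose, the force, the opening and the grip force at its end, in the units of the state.
- ctrl.get_state(): the state, without advancing time (a new reading comes with each control period).
- vision.snapshot(name): name is "side" or "top" or "wrist"; returns a dict with "img" (384x512x3 uint8, blue, green, red), "K" (3x3 intrinsics, pixels), "R" (3x3) and "t" (3): a world point X has camera coordinates R X + t. Camera axes: x right, y down, z forward; pixel columns grow to the right and rows downward; lengths in m; the calibration is good to about 2 mm. A picture is of the moment at which its call begins. There is no depth.
- ctrl.job_done(): hands the job in; it is judged then, once.
The state is a dict: "t": time; "qpos": joint angles; "joint_velocities": joint speeds; "joint_efforts": joint torques, N m; "tcp_pos": TCP position; "tool_rot": TCP orientation; "force": force on the tool from outside, world axes, zero at the start; "moment": the same for the moment, N m; "width": finger opening in m; "grip_force": force on a finger pad.
Only numpy, scipy, OpenCV 4.12 (cv2) and the standard library are available. Lean on these libraries where they do the work, as an engineer would, in place of code of your own. Each camera call takes 0.05 s, during which the arm holds its last target. There are 200 camera calls.

## Task

Check the steel weighing cups that are there one after another, narrowest first: stand the cup between the jaws of the bench caliper, let go of it, slide the jaw gently shut by its thumb piece until the spring gives and the cup is firmly clamped for a moment, and slide the jaw open again; then lift the cup over the black mat by the magnifier lamp, tip it to about 40 degrees and hold it so for two seconds to show its base, and stand it level on the mat before taking the next. Finish with all the cups standing on the mat and the caliper jaw fully open, and leave the knob weights, tweezers, glass bottle and balance where they are.

Things in the scene. Friction and masses are not known exactly. Their poses are not given: they have to be found in the camera images.
- cup_s: smallest of up to three open, straight-sided stainless weighing cups (not every one is there at each start): outside diameter 36 mm, height 42 mm, wall 3 mm, 55 to 145 g, standing upright on the counter at the robot's right. Origin: centre of its underside; z up through the mouth.
- cup_m: middle of up to three open, straight-sided stainless weighing cups (not every one is there at each start): outside diameter 43 mm, height 46 mm, wall 3 mm, 55 to 145 g, standing upright on the counter at the robot's right. Origin: centre of its underside; z up through the mouth.
- cup_l: largest of up to three open, straight-sided stainless weighing cups (not every one is there at each start): outside diameter 50 mm, height 50 mm, wall 3 mm, 55 to 145 g, standing upright on the counter at the robot's right. Origin: centre of its underside; z up through the mouth.
- mat: flat black rubber mat fixed to the counter at the robot's left, beside the magnifier lamp, 160 mm (its x) by 240 mm (its y), 3 mm thick. Origin: centre of its underside.
- caliper: dark steel base plate of the bench caliper, fixed to the counter, 100 mm (its x) by 210 mm (its y), its top (the bed on which a cup stands) 12 mm above the counter. Origin: centre of its underside. The jaw slides along its y; anvil at the +y end.
- jaw_face (a point): middle of the moving jaw's gauging face (steel block 30 mm wide, 20 mm thick, its top 30 mm above the bed), which looks to the caliper's +y; at caliper y = -15 mm + slide, x = 0, 28 mm above the counter.
- slide (a joint): travel of the moving jaw (m): 0 = fully open (80 mm between the jaws), grows towards the anvil up to 0.065; gap between jaws = 0.080 - slide. Sliding friction about 1 N; it stays where it is left. Starts anywhere from 0 to 0.05.
- thumb (a joint): deflection (m) of the thumb piece relative to the slide: 0 at rest, up to 0.014 towards the anvil against a spring of 600 N/m. Push it towards the anvil: the jaw comes along; when the jaw meets a part, the spring gives, and the force on the part is 600 N/m x deflection less up to 1.2 N of friction (8 mm: about 4 N; beyond 14 mm it is rigid). Pulled the other way it drags the jaw open, rigidly.
- thumb_top (a point): centre of the top of the thumb piece: an upright black bar 20 mm (caliper x) by 12 mm (caliper y), its top 64 mm above the counter, rising 42 mm from the slide's flat carriage (22 mm above the counter). At caliper y = -75 mm + slide + thumb, x = 0. The back of the jaw is 34 mm from it towards the anvil (at rest). Can be pinched from above.
- anvil_face (a point): point on the bed (12 mm above the counter) at the foot of the anvil's gauging face, in the middle of its width; at caliper y = +65 mm, x = 0. The anvil is a fixed steel block 30 mm wide (x), 25 mm thick, standing 30 mm above the bed; its face looks to the caliper's -y.
- weight_a: bystander: knob weight, polished steel, 32 mm diameter, 50 mm high. Origin: centre of its underside.
- weight_b: bystander: smaller knob weight, polished steel, 26 mm diameter, 40 mm high. Origin: centre of its underside.
- tweezers: bystander: bamboo-tipped weight tweezers lying flat, about 125 mm long (x), 10 mm high. Origin: near the middle, at the counter.
- bottle: bystander: clear glass weighing bottle with ground stopper, 38 mm diameter, 60 mm high. Origin: centre of its underside.
- balance: bystander: flat stainless pocket balance with a round pan, 75 by 125 by 21 mm. Origin: centre of its underside.

How it is judged:
On the way, in this order (a step that is already met when the one before it is completed fails the run):
1. the smallest cup stands between the caliper jaws, let go by the gripper, with the sliding jaw pressing it on the anvil with more than 2 N, for 0.4 s (contact force between slide and cup_s above 2 N and contact force between the fingers and cup_s below 0.3 N and angle between cup_s's own z axis and vertical below 0.12 rad), for 0.4 s.
2. the smallest cup is held clear above the mat by the lamp, tipped to 40 degrees (30 to 50) for 1 s (angle between cup_s's own z axis and vertical between 0.524 and 0.873 rad and horizontal distance between cup_s and mat below 0.15 m and z of cup_s in the frame of mat between 0.02 and 0.3 m), for 1 s.
3. the smallest cup is back level, standing on the mat, let go (angle between cup_s's own z axis and vertical below 0.08 rad and horizontal distance between cup_s and mat below 0.14 m and z of cup_s in the frame of mat below 0.01 m and contact force between the fingers and cup_s below 0.3 N), for 0.2 s.
4. the middle cup stands between the caliper jaws, let go by the gripper, with the sliding jaw pressing it on the anvil with more than 2 N, for 0.4 s (contact force between slide and cup_m above 2 N and contact force between the fingers and cup_m below 0.3 N and angle between cup_m's own z axis and vertical below 0.12 rad), for 0.4 s.
5. the middle cup is held clear above the mat by the lamp, tipped to 40 degrees (30 to 50) for 1 s (angle between cup_m's own z axis and vertical between 0.524 and 0.873 rad and horizontal distance between cup_m and mat below 0.15 m and z of cup_m in the frame of mat between 0.02 and 0.3 m), for 1 s.
6. the middle cup is back level, standing on the mat, let go (angle between cup_m's own z axis and vertical below 0.08 rad and horizontal distance between cup_m and mat below 0.14 m and z of cup_m in the frame of mat below 0.01 m and contact force between the fingers and cup_m below 0.3 N), for 0.2 s.
7. the largest cup stands between the caliper jaws, let go by the gripper, with the sliding jaw pressing it on the anvil with more than 2 N, for 0.4 s (contact force between slide and cup_l above 2 N and contact force between the fingers and cup_l below 0.3 N and angle between cup_l's own z axis and vertical below 0.12 rad), for 0.4 s.
8. the largest cup is held clear above the mat by the lamp, tipped to 40 degrees (30 to 50) for 1 s (angle between cup_l's own z axis and vertical between 0.524 and 0.873 rad and horizontal distance between cup_l and mat below 0.15 m and z of cup_l in the frame of mat between 0.02 and 0.3 m), for 1 s.
9. the largest cup is back level, standing on the mat, let go (angle between cup_l's own z axis and vertical below 0.08 rad and horizontal distance between cup_l and mat below 0.14 m and z of cup_l in the frame of mat below 0.01 m and contact force between the fingers and cup_l below 0.3 N), for 0.2 s.
At the end, for the whole second after the job is handed in: Every cup present stands upright (within 4.5 degrees), at rest, on the mat (centre at least 5 mm inside its edge), and the caliper's jaw is open to within 10 mm of its full travel (angle between each of cup_s, cup_m, cup_l's own z axis and vertical below 0.08 rad and linear speed of each of cup_s, cup_m, cup_l below 0.02 m/s and z of each of cup_s, cup_m, cup_l in the frame of mat below 0.01 m and x of cup_s in the frame of mat between -0.075 and 0.075 m and y of cup_s in the frame of mat between -0.115 and 0.115 m and x of cup_m in the frame of mat between -0.075 and 0.075 m and y of cup_m in the frame of mat between -0.115 and 0.115 m and x of cup_l in the frame of mat between -0.075 and 0.075 m and y of cup_l in the frame of mat between -0.115 and 0.115 m and value of joint slide below 0.01 m); the robot touches nothing.
It fails at once if a cup is squeezed by the sliding jaw with more than 22 N (contact force between slide and cup_s above 22 N or contact force between slide and cup_m above 22 N or contact force between slide and cup_l above 22 N).
It fails at once if a knob weight, the tweezers, the glass bottle or the balance is shifted more than 40 mm (distance of any of weight_a, weight_b, tweezers, bottle, balance from where it was at the start of the episode above 0.04 m).
Of cup_s, cup_m, cup_l only 2 to 3 are there at a start; the rules pass over those that are not, and their reading is None.
At some moment in a run one of cup_s, cup_m, cup_l may be knocked a few centimetres aside while the robot is not near it.
It also fails if it takes over 210 s, if anything falls off the work surface, if the arm or the gripper's body presses on something with over 40 N, if the wrist force passes 120 N, or if a joint passes its speed limit or range.

## Working session

There is one attempt and no reset: what is moved stays moved. The work goes in short steps, Python scripts to look and compute and a shell command to move; the robot and the scene stay as the last step left them, time stands still between calls to the robot, and variables do not carry over. Pictures are saved under pics/ and viewed, at most 14 in all, crops included, and the job is handed in when it is done.

```bash
mkdir -p pics; python3 - <<'E'
from rig import ctrl, vision
import cv2,pickle
s=ctrl.get_state();print(s,ctrl.hold_point_z)
d={}
for n in("top","side"):
    v=vision.snapshot(n);cv2.imwrite(f"pics/{n}0.png",cv2.resize(v["img"],(800,600),interpolation=cv2.INTER_CUBIC));d[n]=v
    print(n,v["K"],v["R"],v["t"])
pickle.dump(d,open("d.pkl","wb"))
E
```

```text
{'t': 0.0, 'qpos': array([ 1.16600727e+00,  1.26377485e-01, -4.06062702e-02,  1.40540166e+00,
       -1.91726461e-05,  1.57078571e+00]), 'joint_velocities': array([-0.00013567,  0.00204785,  0.00024698, -0.00076296,  0.00070001,
       -0.00017779]), 'joint_efforts': array([ 7.72514450e-04, -4.35914361e+01,  3.52925384e+01,  1.71458238e-02,
        1.41874407e-04, -4.97160926e-06]), 'tcp_pos': array([0.20660245, 0.4821948 , 0.23053059]), 'tool_rot': array([ 2.01010287e-01,  9.79588808e-01, -7.80253836e-04, -1.50329578e-04]), 'force': array([0.53487011, 0.4531586 , 0.12189715]), 'moment': array([-0.00332036, -0.00969573,  0.00191945]), 'grip_force': 0.0, 'width': 0.08558288876130025} 0.0187
top [[400.94471223   0.         261.15214178]
 [  0.         400.94471223 181.87503237]
 [  0.           0.           1.        ]] [[ 0.02527091 -0.99950513  0.01873182]
 [-0.9932056  -0.02723204 -0.11314176]
 [ 0.11359587 -0.01574535 -0.99340227]] [-0.06609763  0.56020031  1.1345155 ]
side [[358.58236759   0.         251.63732389]
 [  0.         358.58236759 188.32252961]
 [  0.           0.           1.        ]] [[-0.99492906 -0.09899628 -0.01777347]
 [-0.0453186   0.59899376 -0.79947026]
 [ 0.08979078 -0.79461073 -0.60044267]] [0.52429201 0.08915964 0.78115212]
```

View pics/top0.png

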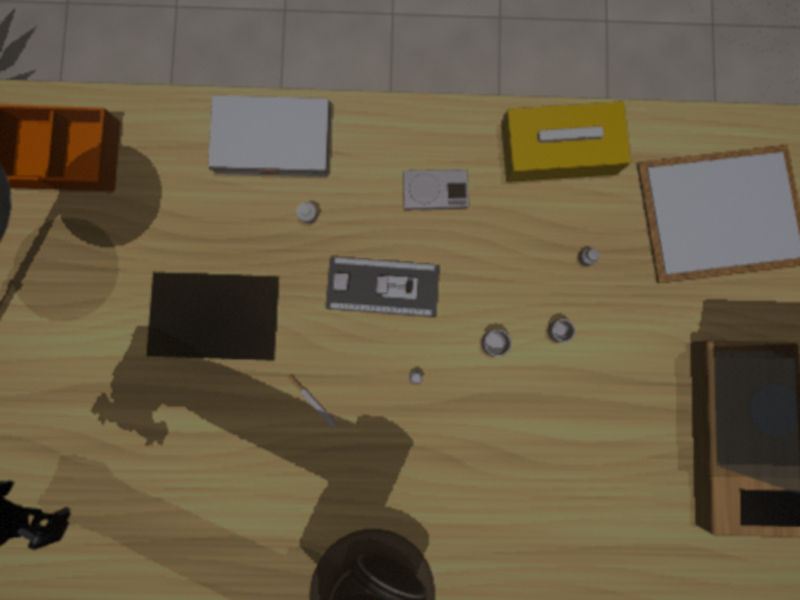

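View pics/side0.png

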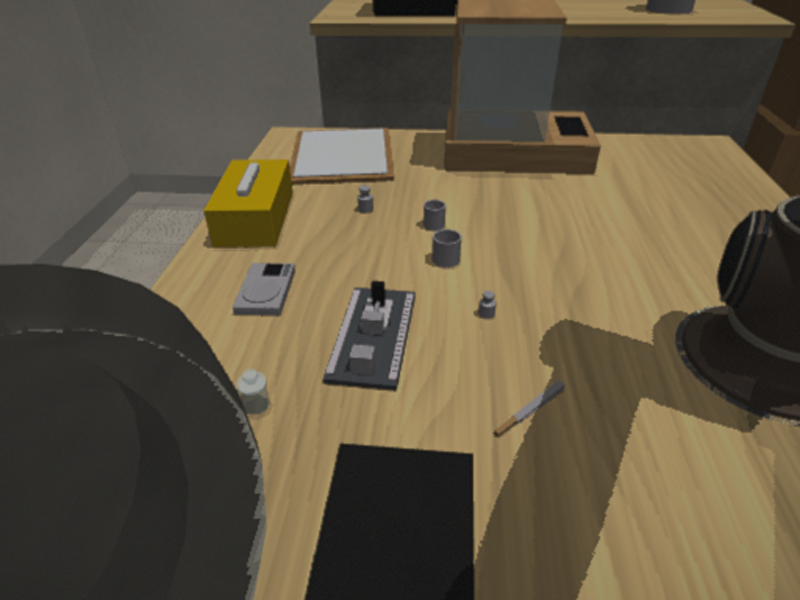

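The top picture shows two cups at (561,329) and (496,342), and the caliper around (384,286) with the thumb at (409,286) and the anvil at its left (robot-left, +y). The mat is centred around (213,316), the weights are at (416,376) and (589,257), and the bottle is at (307,212).

```bash
cat >h.py <<'E'
import numpy as np,cv2
from rig import ctrl,vision
from scipy.spatial.transform import Rotation as Ro
def ray(v,u,z):
    "world point on plane z seen at pixel u (original px)"
    K,R,t=v["K"],v["R"],v["t"]; d=R.T@np.linalg.solve(K,[u[0],u[1],1]); c=-R.T@t
    return c+d*(z-c[2])/d[2]
def proj(v,X):
    p=v["K"]@(v["R"]@np.asarray(X)+v["t"]); return p[:2]/p[2]
def crop(v,x0,y0,x1,y1,s,name):
    c=cv2.resize(v["img"][y0:y1,x0:x1],None,fx=s,fy=s,interpolation=cv2.INTER_CUBIC)
    c=cv2.convertScaleAbs(c,alpha=1.4,beta=10); cv2.imwrite("pics/"+name,c)
def todelta(p,yaw=None,Rgoal=None):
    "shift/turn in current tool axes to reach TCP p (tool down, tool-y yaw)"
    s=ctrl.get_state();R=Ro.from_quat(s["tool_rot"])
    print("d",np.round(R.inv().apply(np.asarray(p)-s["tcp_pos"]),4))
    if Rgoal is not None: print("turn",np.round((R.inv()*Rgoal).as_rotvec(degrees=True),2))
def down(a):
    "tool down, tool y axis at world angle a (deg)"
    a=np.radians(a);y=np.array([np.cos(a),np.sin(a),0]);z=np.array([0,0,-1.]);x=np.cross(y,z)
    return Ro.from_matrix(np.c_[x,y,z])
E
python3 - <<'E'
from h import *;import pickle
d=pickle.load(open("d.pkl","rb"));v=d["top"]
crop(v,205,155,375,250,4.7,"crop0.png")
f=.64
for n,u,z in[("cupA",(561,329),.04),("cupB",(496,342),.045),("cal",(384,286),.012),("thumb",(409,286),.064),("mat",(213,316),.003),("wtA",(589,257),.04),("wtB",(416,376),.03),("bottle",(307,212),.05),
 ("c1",(332,256),.012),("c2",(440,264),.012),("c3",(436,316),.012),("c4",(328,309),.012),("m1",(153,272),.003),("m2",(279,277),.003),("m3",(275,360),.003),("m4",(148,355),.003)]:
    print(n,np.round(ray(v,np.array(u)*f,z),4))
s=d["side"]
for n,u,z in[("cupA",(434,208),.04),("cupB",(447,238),.045),("wtA",(365,190),.05)]: print(n,np.round(ray(s,np.array(u)*f,z),4))
E
```

```text
cupA [ 0.4855 -0.3353  0.04  ]
cupB [ 0.4584 -0.2146  0.045 ]
cal [ 0.5594 -0.0062  0.012 ]
thumb [ 0.5549 -0.0526  0.064 ]
mat [0.4946 0.3149 0.003 ]
wtA [ 0.6213 -0.3882  0.04  ]
wtB [ 0.3928 -0.0702  0.03  ]
bottle [0.6892 0.1396 0.05  ]
c1 [0.614  0.0943 0.012 ]
c2 [ 0.6044 -0.1115  0.012 ]
c3 [ 0.5051 -0.1059  0.012 ]
c4 [0.5129 0.0978 0.012 ]
m1 [0.5751 0.4332 0.003 ]
m2 [0.5721 0.1944 0.003 ]
m3 [0.4151 0.1942 0.003 ]
m4 [0.4184 0.4314 0.003 ]
cupA [ 0.4814 -0.3327  0.04  ]
cupB [ 0.4543 -0.2165  0.045 ]
wtA [ 0.6199 -0.3795  0.05  ]
```

View pics/crop0.png

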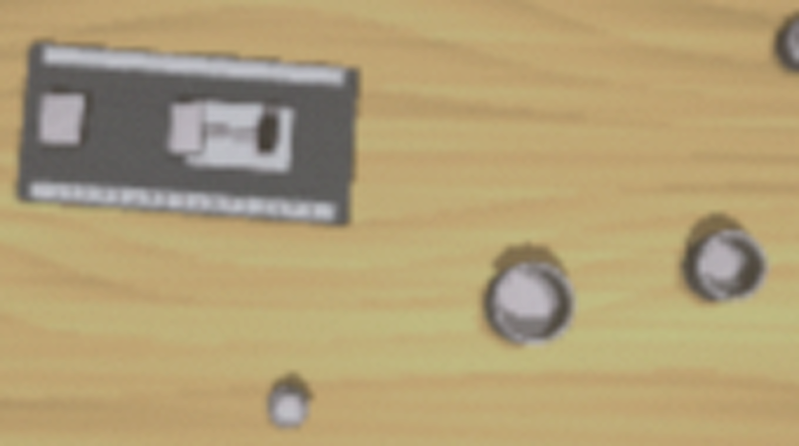

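Two cups. Cup B's rim is about 50 mm, so it is cup_l. Cup A is narrower at about 43 mm, so it is cup_m. The caliper yaw is about -2.4° and slide about 0.03. I'll open the jaw first, so I move above the thumb.

```bash
python3 -c "
from h import *
todelta([.557,-.053,.17],Rgoal=down(-2.4))"
```

```text
d [-0.5329 -0.3538  0.0611]
turn [-8.00e-02  5.00e-02  6.92e+01]
```

```bash
R='[0.6,[-0.533,-0.354,0.061],[0,0,69.2]]'; python3 -m jog '[[0.6,[-0.533,-0.354,0.061],[0,0,69.2]],[0.6,[-0.533,-0.354,0.061],[0,0,69.2]],[0.6,[-0.533,-0.354,0.061],[0,0,69.2]],[0.6,[-0.533,-0.354,0.061],[0,0,69.2]],[0.6,[-0.533,-0.354,0.061],[0,0,69.2]],[0.6,[-0.533,-0.354,0.061],[0,0,69.2]],[0.6,[-0.533,-0.354,0.061],[0,0,69.2]],[0.6,[-0.533,-0.354,0.061],[0,0,69.2]],[0.6,[-0.533,-0.354,0.061],[0,0,69.2]],[0.6,[-0.533,-0.354,0.061],[0,0,69.2]],[0.6,[-0.533,-0.354,0.061],[0,0,69.2]],[0.6,[-0.533,-0.354,0.061],[0,0,69.2]],[0.6,[-0.533,-0.354,0.061],[0,0,69.2]],[0.6,[-0.533,-0.354,0.061],[0,0,69.2]],[0.6,[-0.533,-0.354,0.061],[0,0,69.2]]]'
python3 - <<'E'
from h import *;import pickle
v=vision.snapshot("wrist");pickle.dump(v,open("w1.pkl","wb"))
cv2.imwrite("pics/w1.png",cv2.convertScaleAbs(cv2.resize(v["img"],(800,600),interpolation=cv2.INTER_CUBIC),alpha=1.3))
todelta([.557,-.053,.17],Rgoal=down(-2.4))
print(proj(v,[.557,-.053,.064])/.64)
E
```

```text
t: 1.98
tcp_pos: [0.557, -0.0517, 0.1708]
tool_rot: [0.721, 0.693, 0.0, 0.0]
force: [-0.1, 0.1, -0.6]
width: 0.0512
grip_force: 0.0
d [-0.0011 -0.      0.0007]
turn [0.04 0.   0.08]
[397.70058128 294.56702337]
```

View pics/w1.png

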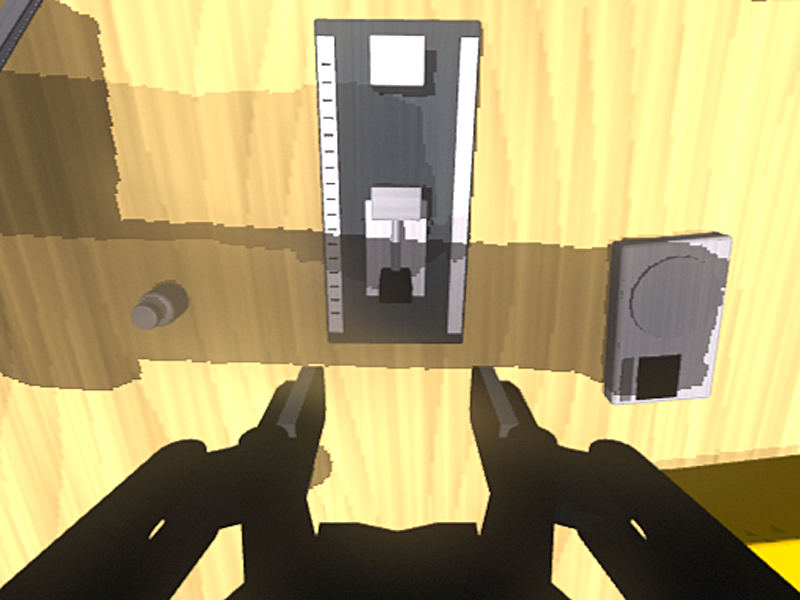

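```bash
python3 - <<'E'
from h import *;import pickle
v=pickle.load(open("w1.pkl","rb"))
print("cam",-v["R"].T@v["t"])
for n,u,z in[("b1",(315,20),.012),("b2",(481,21),.012),("b3",(463,342),.012),("b4",(329,342),.012),("an1",(370,36),.042),("an2",(423,36),.042),("an3",(425,86),.042),("an4",(371,87),.042),("jaw1",(373,186),.042),("jaw2",(424,186),.042),("thumb",(396,291),.064),("thb",(396,302),.064),("thtop",(396,267),.064)]:
    print(n,np.round(ray(v,np.array(u)*.64,z),4))
crop(v,220,160,290,200,10,"w1c.png")
E
```

```text
cam [0.55975202 0.02729829 0.31327797]
b1 [0.5145 0.1027 0.012 ]
b2 [0.6125 0.0981 0.012 ]
b3 [ 0.6029 -0.1084  0.012 ]
b4 [ 0.5045 -0.1043  0.012 ]
an1 [0.5478 0.0865 0.042 ]
an2 [0.5763 0.0853 0.042 ]
an3 [0.5768 0.0607 0.042 ]
an4 [0.5468 0.0615 0.042 ]
jaw1 [0.5449 0.008  0.042 ]
jaw2 [0.5751 0.0068 0.042 ]
thumb [ 0.5561 -0.0508  0.064 ]
thb [ 0.5558 -0.0576  0.064 ]
thtop [ 0.5567 -0.0363  0.064 ]
```

View pics/w1c.png

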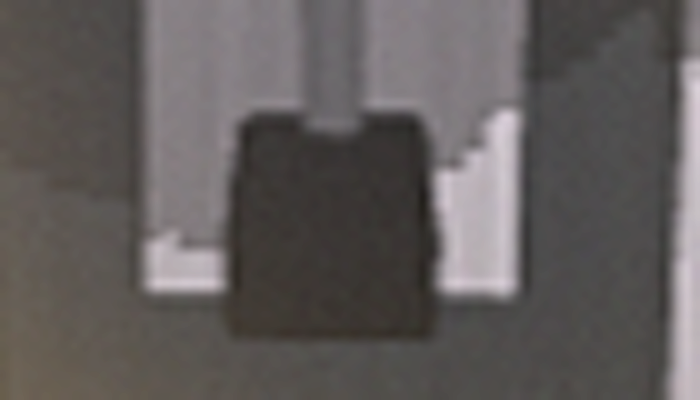

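```bash
python3 -m jog '[[0.6,[0,-0.001,0.05],[0,0,0.3]],[0.6,[0,-0.001,0.1],[0,0,0.3]],[0.6,[0,-0.001,0.125],[0,0,0.3]],[0.6,[0,-0.001,0.135],[0,0,0.3]],[0.6,[0,-0.001,0.135],[0,0,0.3]],[0.1,[0,-0.001,0.135],[0,0,0.3]],[0.1,[0,-0.001,0.135],[0,0,0.3]],[0.1,[0,-0.001,0.135],[0,0,0.3]],[0.1,[0,-0.001,0.135],[0,0,0.3]]]' 20
python3 -m jog '[[0.1,[-0.007,0,0],[0,0,0]],[0.1,[-0.014,0,0],[0,0,0]],[0.1,[-0.021,0,0],[0,0,0]],[0.1,[-0.027,0,0],[0,0,0]],[0.1,[-0.027,0,0],[0,0,0]]]'
```

```text
t: 3.15
tcp_pos: [0.556, -0.0528, 0.0368]
tool_rot: [0.724, 0.69, 0.0, 0.0]
force: [-4.5, -0.1, 7.1]
width: 0.0194
grip_force: 23.5
t: 3.78
tcp_pos: [0.5547, -0.0783, 0.0367]
tool_rot: [0.723, 0.69, 0.001, -0.001]
force: [-5.3, 6.5, 6.0]
width: 0.0195
grip_force: 23.5
```

```bash
python3 -m jog '[[0.5,[0,0,0],[0,0,0]],[0.5,[0,0,0],[0,0,0]],[0.5,[0,0,-0.03],[0,0,0]],[0.5,[0,0,-0.08],[0,0,0]],[0.85,[0,0,-0.123],[0,0,0]],[0.85,[-0.26,-0.059,-0.123],[0,0,0]],[0.85,[-0.26,-0.059,-0.123],[0,0,0]],[0.85,[-0.26,-0.059,-0.123],[0,0,0]],[0.85,[-0.26,-0.059,-0.123],[0,0,0]],[0.85,[-0.26,-0.059,-0.123],[0,0,0]],[0.85,[-0.26,-0.059,-0.123],[0,0,0]]]'
python3 - <<'E'
from h import *;import pickle
v=vision.snapshot("wrist");pickle.dump(v,open("w2.pkl","wb"))
cv2.imwrite("pics/w2.png",cv2.convertScaleAbs(cv2.resize(v["img"],(800,600),interpolation=cv2.INTER_CUBIC),alpha=1.3))
E
```

```text
t: 5.15
tcp_pos: [0.4836, -0.3374, 0.1581]
tool_rot: [0.724, 0.69, 0.0, -0.0]
force: [0.4, -0.1, 0.2]
width: 0.0722
grip_force: 0.0
```

View pics/w2.png

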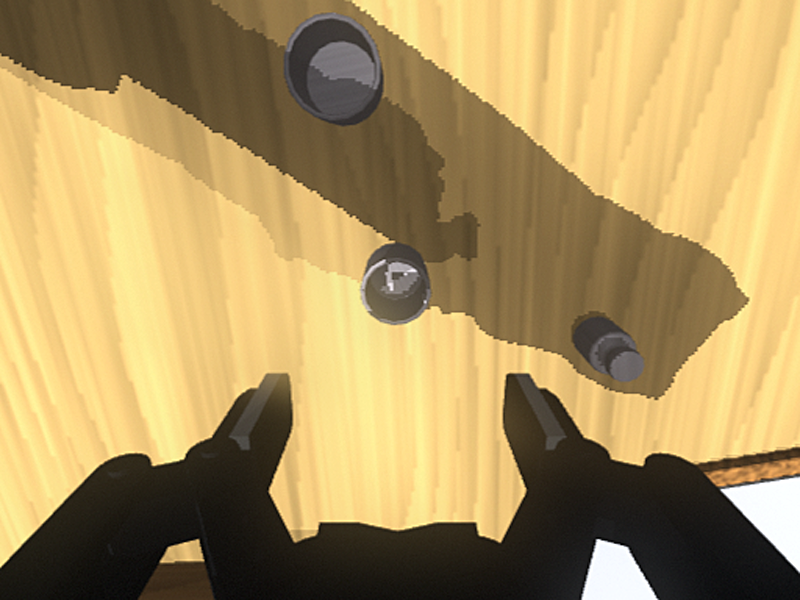

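```bash
python3 - <<'E'
from h import *;import pickle
v=pickle.load(open("w2.pkl","rb"))
r=lambda u,z:np.round(ray(v,np.array(u)*.64,z),4)
for z in(.042,.046):
  a,b=r((361,290),z),r((431,290),z);print("A",a,b,np.linalg.norm(a-b),r((396,290),z),r((396,324),z),r((396,257),z))
for z in(.046,.05):
  a,b=r((284,66),z),r((383,70),z);print("B",a,b,np.linalg.norm(a-b),r((333,66),z))
E
```

```text
A [ 0.4612 -0.3376  0.042 ] [ 0.5037 -0.3397  0.042 ] 0.042551850723558465 [ 0.4824 -0.3386  0.042 ] [ 0.4813 -0.3608  0.042 ] [ 0.4835 -0.3181  0.042 ]
A [ 0.4616 -0.3363  0.046 ] [ 0.5034 -0.3384  0.046 ] 0.041852717952362374 [ 0.4825 -0.3374  0.046 ] [ 0.4814 -0.3592  0.046 ] [ 0.4835 -0.3172  0.046 ]
B [ 0.4311 -0.2141  0.046 ] [ 0.4818 -0.2185  0.046 ] 0.05089056887086253 [ 0.4563 -0.2153  0.046 ]
B [ 0.432  -0.2148  0.05  ] [ 0.4819 -0.2191  0.05  ] 0.05008492787256461 [ 0.4567 -0.216   0.05  ]
```

```bash
python3 -m jog '[[0.85,[0,-0.001,0.05],[0,0,0]],[0.85,[0,-0.001,0.1],[0,0,0]],[0.85,[0,-0.001,0.13],[0,0,0]],[0.85,[0,-0.001,0.144],[0,0,0]],[0.85,[0,-0.001,0.144],[0,0,0]],[0.2,[0,-0.001,0.144],[0,0,0]],[0.2,[0,-0.001,0.144],[0,0,0]],[0.2,[0,-0.001,0.144],[0,0,0]],[0.2,[0,-0.001,0.144],[0,0,0]],[0.2,[0,-0.001,0.13],[0,0,0]],[0.2,[0,-0.001,0.1],[0,0,0]],[0.2,[0,-0.001,0.07],[0,0,0]],[0.2,[0,-0.001,0.04],[0,0,0]],[0.2,[0,-0.001,0.02],[0,0,0]],[0.2,[0,-0.001,0.02],[0,0,0]]]' 35
python3 - <<'E'
from h import *
s=ctrl.get_state();R=Ro.from_quat(s["tool_rot"])
e=np.array([.0471,.9989,0]);an=np.array([.5618,.0611,0])
todelta(an-.038*e+[0,0,.136],Rgoal=down(-2.7))
E
```

```text
t: 7.08
tcp_pos: [0.4837, -0.3374, 0.1408]
tool_rot: [0.724, 0.69, 0.0, 0.002]
force: [-0.1, -0.3, -0.8]
width: 0.042
grip_force: 35.9
d [0.3637 0.0591 0.0042]
turn [ 0.2   0.13 -0.01]
```

```bash
python3 -m jog '[[0.2,[0.03,0.005,0],[0,0,0]],[0.2,[0.08,0.013,0],[0,0,0]],[0.2,[0.13,0.021,0],[0,0,0]],[0.2,[0.18,0.029,0],[0,0,0]],[0.2,[0.23,0.037,0],[0,0,0]],[0.2,[0.28,0.045,0],[0,0,0]],[0.2,[0.33,0.053,0],[0,0,0]],[0.2,[0.355,0.058,0],[0,0,0]],[0.2,[0.364,0.059,0],[0,0,0]],[0.2,[0.364,0.059,0.01],[0,0,0]],[0.2,[0.364,0.059,0.05],[0,0,0]],[0.2,[0.364,0.059,0.08],[0,0,0]],[0.2,[0.364,0.059,0.1],[0,0,0]],[0.2,[0.364,0.059,0.108],[0,0,0]],[0.2,[0.364,0.059,0.112],[0,0,0]],[0.2,[0.364,0.059,0.113],[0,0,0]],[0.2,[0.364,0.059,0.113],[0,0,0]]]'
```

```text
t: 9.2
tcp_pos: [0.5574, 0.0229, 0.0282]
tool_rot: [0.724, 0.69, -0.001, 0.0]
force: [-13.1, -1.4, 21.7]
width: 0.0425
grip_force: 37.8
```

```bash
python3 - <<'E'
from h import *
v=vision.snapshot("side");print(ctrl.get_state()["force"],ctrl.get_state()["tcp_pos"])
print(proj(v,[.56,0.02,.03]))
crop(v,185,160,295,260,7,"s3.png")
E
```

```text
[-13.47784659  -2.00960538  21.64662607] [0.55741207 0.02289629 0.02815677]
[235.72926714 211.60231811]
```

View pics/s3.png

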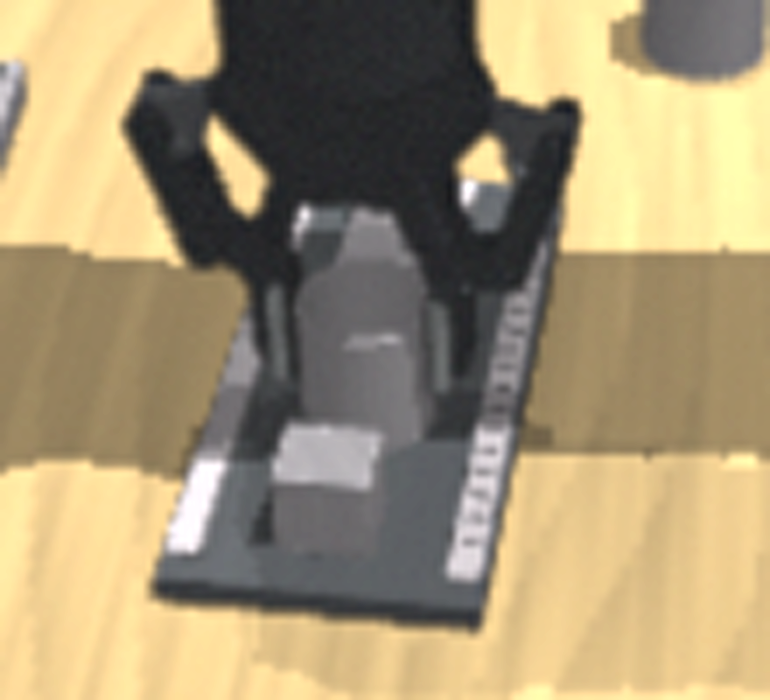

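```bash
python3 -m jog '[[0.2,[0,0,-0.001],[0,0,0]],[0.2,[0,0,-0.001],[0,0,0]]]'; python3 -m jog '[[0.75,[0,0,-0.001],[0,0,0]],[0.75,[0,0,-0.001],[0,0,0]],[0.75,[0,0,-0.001],[0,0,0]],[0.75,[0,0,-0.001],[0,0,0]]]'
python3 - <<'E'
from h import *
print(ctrl.get_state()["force"])
v=vision.snapshot("side");a=v["img"][160:260,185:295]
t=vision.snapshot("top");p=proj(t,[.56,.02,.03]);print(p);x,y=map(int,p)
b=t["img"][y-35:y+35,x-45:x+45]
b=cv2.resize(b,(386,300),interpolation=cv2.INTER_CUBIC);a=cv2.resize(a,(330,300),interpolation=cv2.INTER_CUBIC)
cv2.imwrite("pics/c4.png",cv2.convertScaleAbs(np.hstack([a,b]),alpha=1.4))
E
```

```text
t: 9.5
tcp_pos: [0.5587, 0.0232, 0.0282]
tool_rot: [0.724, 0.69, 0.0, 0.001]
force: [-5.6, -0.7, 9.5]
width: 0.0422
grip_force: 36.8
t: 10.0
tcp_pos: [0.5589, 0.0242, 0.0271]
tool_rot: [0.724, 0.69, -0.0, -0.0]
force: [0.4, 0.2, -0.4]
width: 0.0641
grip_force: 0.0
[ 0.42160938  0.16214607 -0.40072134]
[236.65149555 181.89778626]
```

View pics/c4.png

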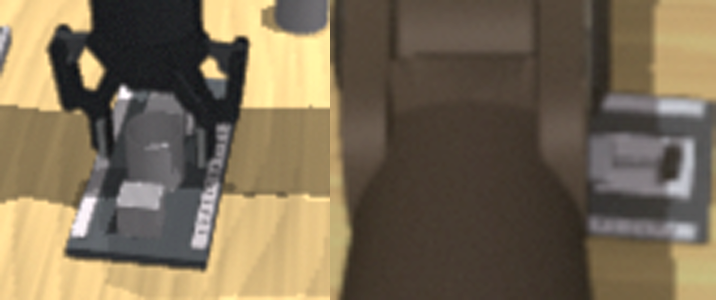

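```bash
python3 -m jog '[[0.75,[0,0,-0.03],[0,0,0]],[0.75,[0,0,-0.08],[0,0,0]],[0.6,[-0.05,0.001,-0.085],[0,0,0]],[0.6,[-0.09,0.001,-0.085],[0,0,0]],[0.6,[-0.1025,0.001,-0.08],[0,0,0]],[0.6,[-0.1025,0.001,-0.045],[0,0,0]],[0.6,[-0.1025,0.001,-0.02],[0,0,0]],[0.6,[-0.1025,0.001,-0.01],[0,0,0]],[0.6,[-0.1025,0.001,-0.01],[0,0,0]],[0.1,[-0.1025,0.001,-0.01],[0,0,0]],[0.1,[-0.1025,0.001,-0.01],[0,0,0]],[0.1,[-0.1025,0.001,-0.01],[0,0,0]],[0.1,[-0.1025,0.001,-0.01],[0,0,0]]]' 25
```

```text
t: 11.72
tcp_pos: [0.5547, -0.0782, 0.0385]
tool_rot: [0.724, 0.69, -0.0, 0.0]
force: [-4.3, 0.3, 5.0]
width: 0.0194
grip_force: 27.4
```

```bash
python3 -m jog '[[0.1,[0.006,0,0],[0,0,0]],[0.1,[0.012,0,0],[0,0,0]],[0.1,[0.016,0,0],[0,0,0]],[0.1,[0.019,0,0],[0,0,0]],[0.1,[0.022,0,0],[0,0,0]],[0.1,[0.025,0,0],[0,0,0]],[0.1,[0.028,0,0],[0,0,0]],[0.1,[0.031,0,0],[0,0,0]],[0.1,[0.034,0,0],[0,0,0]],[0.1,[0.036,0,0],[0,0,0]],[0.1,[0.038,0,0],[0,0,0]],[0.1,[0.04,0,0],[0,0,0]],[0.1,[0.042,0,0],[0,0,0]],[0.1,[0.044,0,0],[0,0,0]],[0.1,[0.046,0,0],[0,0,0]],[0.1,[0.046,0,0],[0,0,0]]]'
```

```text
t: 13.72
tcp_pos: [0.5569, -0.0333, 0.0386]
tool_rot: [0.724, 0.69, -0.001, 0.001]
force: [-4.9, -4.7, 5.4]
width: 0.0195
grip_force: 27.4
```

```bash
python3 -m jog '[[0.1,[0.001,0,0],[0,0,0]],[0.1,[0.001,0,0],[0,0,0]],[0.1,[0.001,0,0],[0,0,0]],[0.1,[0.001,0,0],[0,0,0]],[0.1,[0.001,0,0],[0,0,0]],[0.1,[0.001,0,0],[0,0,0]],[0.1,[0.001,0,0],[0,0,0]]]'; python3 - <<'E'
from h import *
v=vision.snapshot("side");crop(v,185,160,295,260,6,"s5.png")
E
python3 -m jog '[[0.1,[-0.004,0,0],[0,0,0]],[0.1,[-0.01,0,0],[0,0,0]],[0.1,[-0.016,0,0],[0,0,0]],[0.1,[-0.022,0,0],[0,0,0]],[0.1,[-0.028,0,0],[0,0,0]],[0.1,[-0.034,0,0],[0,0,0]],[0.1,[-0.04,0,0],[0,0,0]],[0.1,[-0.046,0,0],[0,0,0]],[0.1,[-0.046,0,0],[0,0,0]]]'
```

```text
t: 14.6
tcp_pos: [0.5569, -0.0325, 0.0386]
tool_rot: [0.724, 0.69, -0.001, 0.001]
force: [-5.1, -5.6, 5.9]
width: 0.0194
grip_force: 27.4
t: 15.78
tcp_pos: [0.5547, -0.0776, 0.0385]
tool_rot: [0.724, 0.69, -0.0, 0.0]
force: [-5.1, 0.4, 5.8]
width: 0.0196
grip_force: 27.6
```

View pics/s5.png

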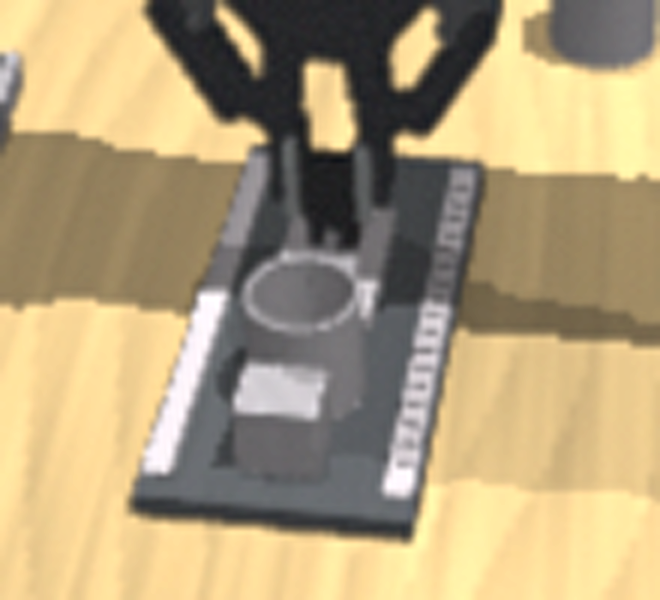

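```bash
python3 -m jog '[[0.5,[0,0,0],[0,0,0]],[0.5,[0,0,0],[0,0,0]],[0.6,[0,0,-0.03],[0,0,0]],[0.6,[0,0,-0.08],[0,0,0]],[0.75,[0.05,0,-0.09],[0,0,0]],[0.75,[0.1,0,-0.09],[0,0,0]],[0.75,[0.1167,0,-0.085],[0,0,0]],[0.75,[0.1167,0,-0.05],[0,0,0]],[0.75,[0.1167,0,-0.01],[0,0,0]],[0.75,[0.1167,0,0.009],[0,0,0]],[0.75,[0.1167,0,0.009],[0,0,0]],[0.2,[0.1167,0,0.009],[0,0,0]],[0.2,[0.1167,0,0.009],[0,0,0]],[0.2,[0.1167,0,0.009],[0,0,0]],[0.2,[0.1167,0,0.009],[0,0,0]]]' 40
python3 - <<'E'
from h import *
for y in (.255,.375): 
  print(y);todelta([.495,y,.14],Rgoal=down(-2.7))
E
```

```text
t: 17.65
tcp_pos: [0.5616, 0.0393, 0.0295]
tool_rot: [0.724, 0.69, 0.001, 0.001]
force: [-0.0, -1.4, 5.9]
width: 0.0425
grip_force: 41.2
0.255
d [ 0.2123 -0.0764 -0.1107]
turn [ 0.14  0.   -0.  ]
0.375
d [ 0.3322 -0.0821 -0.1107]
turn [ 0.14  0.   -0.  ]
```

```bash
python3 -m jog '[[0.2,[0,0,-0.01],[0,0,0]],[0.2,[0,0,-0.04],[0,0,0]],[0.2,[0,0,-0.08],[0,0,0]],[0.2,[0.02,-0.005,-0.12],[0,0,0]],[0.2,[0.06,-0.016,-0.16],[0,0,0]],[0.2,[0.11,-0.03,-0.17],[0,0,0]],[0.2,[0.16,-0.043,-0.17],[0,0,0]],[0.2,[0.21,-0.056,-0.17],[0,0,0]],[0.2,[0.26,-0.07,-0.17],[0,0,0]],[0.2,[0.29,-0.078,-0.17],[0,0,0]],[0.2,[0.302,-0.081,-0.17],[0,0,0]],[0.2,[0.302,-0.081,-0.17],[-5,0,0]],[0.2,[0.302,-0.081,-0.17],[-13,0,0]],[0.2,[0.302,-0.081,-0.17],[-21,0,0]],[0.2,[0.302,-0.081,-0.17],[-29,0,0]],[0.2,[0.302,-0.081,-0.17],[-36,0,0]],[0.2,[0.302,-0.081,-0.17],[-40,0,0]],[0.2,[0.302,-0.081,-0.17],[-40,0,0]]]'
python3 - <<'E'
from h import *
v=vision.snapshot("top");p=proj(v,[.49,.34,.2]);print(p,Ro.from_quat(ctrl.get_state()["tool_rot"]).as_matrix()[:,2]);x,y=map(int,p);y0=max(0,y-60)
crop(v,x-80,y0,x+80,y0+120,4,"c6.png")
E
```

```text
t: 19.9
tcp_pos: [0.4926, 0.3437, 0.1973]
tool_rot: [0.68, 0.649, 0.235, 0.247]
force: [-0.1, -0.1, -1.2]
width: 0.0421
grip_force: 41.1
[102.66776688 198.80590375] [ 0.64080764 -0.03054758 -0.76709348]
```

View pics/c6.png

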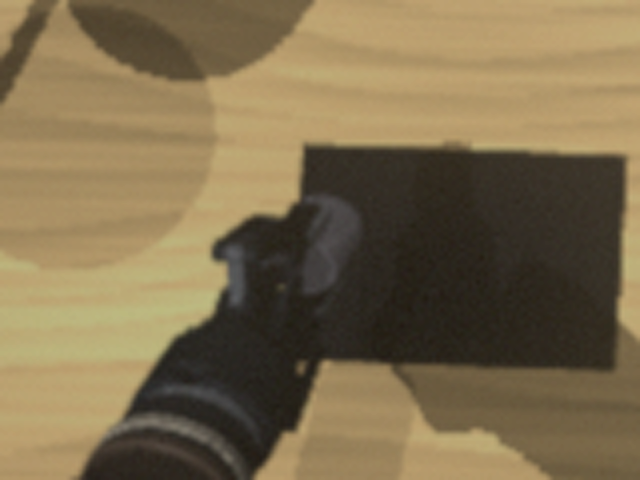

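```bash
python3 -m jog '[[0.2,[0,0,0],[0,0,0]],[0.2,[0,0,0],[0,0,0]],[0.2,[0,0,0],[0,0,0]],[0.2,[0,0,0],[0,0,0]],[0.2,[0,0,0],[0,0,0]],[0.2,[0,0,0],[0,0,0]],[0.2,[0,0,0],[0,0,0]],[0.2,[0,0,0],[0,0,0]],[0.2,[0,0,0],[0,0,0]],[0.2,[0,0,0],[0,0,0]],[0.2,[0,0,0],[0,0,0]],[0.2,[0,0,0],[0,0,0]],[0.2,[0,0,0],[0,0,0]],[0.2,[0,0,0],[0,0,0]],[0.2,[0,0,0],[0,0,0]],[0.2,[0,0,0],[0,0,0]],[0.2,[0,0,0],[0,0,0]]]'
python3 -m jog '[[0.2,[0,0,0],[5,0,0]],[0.2,[0,0,0],[13,0,0]],[0.2,[0,0,0],[21,0,0]],[0.2,[0,0,0],[29,0,0]],[0.2,[0,0,0],[36,0,0]],[0.2,[0,0,0],[40,0,0]],[0.2,[0,0,0],[40,0,0]],[0.2,[0,0,0],[40,0,0]]]'
python3 -c "
from h import *
todelta([.494,.345,.0225],Rgoal=down(-2.7))"
```

```text
t: 22.08
tcp_pos: [0.4939, 0.3449, 0.1983]
tool_rot: [0.68, 0.649, 0.236, 0.247]
force: [0.1, 0.1, -1.7]
width: 0.0425
grip_force: 41.1
t: 23.08
tcp_pos: [0.4938, 0.3449, 0.1981]
tool_rot: [0.723, 0.69, 0.0, 0.0]
force: [0.2, 0.9, -1.4]
width: 0.0425
grip_force: 41.1
d [ 1.000e-04 -1.000e-04  1.756e-01]
turn [0.07 0.01 0.02]
```

```bash
python3 -m jog '[[0.2,[0,0,0.02],[0,0,0]],[0.2,[0,0,0.06],[0,0,0]],[0.2,[0,0,0.1],[0,0,0]],[0.2,[0,0,0.14],[0,0,0]],[0.2,[0,0,0.16],[0,0,0]],[0.2,[0,0,0.17],[0,0,0]],[0.2,[0,0,0.174],[0,0,0]],[0.2,[0,0,0.176],[0,0,0]],[0.2,[0,0,0.176],[0,0,0]],[0.2,[0,0,0.176],[0,0,0]]]'
```

```text
t: 24.32
tcp_pos: [0.4943, 0.3451, 0.0229]
tool_rot: [0.724, 0.69, 0.001, 0.0]
force: [-0.1, -0.2, -0.7]
width: 0.0421
grip_force: 41.1
```

```bash
python3 -m jog '[[0.2,[0,0,0.001],[0,0,0]],[0.2,[0,0,0.001],[0,0,0]],[0.2,[0,0,0.002],[0,0,0]],[0.2,[0,0,0.002],[0,0,0]]]'
```

```text
t: 24.82
tcp_pos: [0.4939, 0.3449, 0.0205]
tool_rot: [0.724, 0.69, 0.0, 0.0]
force: [-0.7, -1.0, 1.4]
width: 0.0422
grip_force: 41.3
```

```bash
python3 -m jog '[[0.7,[0,0,0],[0,0,0]],[0.7,[0,0,0],[0,0,0]],[0.7,[0,0,0],[0,0,0]],[0.7,[0,0,-0.03],[0,0,0]],[0.85,[0,0,-0.08],[0,0,0]],[0.85,[0,0,-0.15],[0,0,0]],[0.95,[-0.562,-0.011,-0.15],[0,0,0]],[0.95,[-0.562,-0.011,-0.15],[0,0,0]],[0.95,[-0.562,-0.011,-0.15],[0,0,0]],[0.95,[-0.562,-0.011,-0.15],[0,0,0]],[0.95,[-0.562,-0.011,-0.15],[0,0,0]],[0.95,[-0.562,-0.011,-0.15],[0,0,0]],[0.95,[-0.562,-0.011,-0.15],[0,0,0]],[0.95,[-0.562,-0.011,-0.15],[0,0,0]],[0.95,[-0.562,-0.011,-0.15],[0,0,0]],[0.95,[-0.562,-0.011,-0.15],[0,0,0]],[0.95,[-0.562,-0.011,-0.15],[0,0,0]],[0.95,[-0.562,-0.011,-0.15],[0,0,0]],[0.95,[-0.562,-0.011,-0.15],[0,0,0]]]'
python3 - <<'E'
from h import *;import pickle
v=vision.snapshot("wrist");pickle.dump(v,open("w7.pkl","wb"))
t=vision.snapshot("top");pickle.dump(t,open("t7.pkl","wb"))
a=cv2.resize(v["img"],(512,384));b=cv2.resize(t["img"][150:270,60:180],(288,288),interpolation=cv2.INTER_CUBIC)
b=cv2.copyMakeBorder(b,0,96,0,0,cv2.BORDER_CONSTANT)
cv2.imwrite("pics/w7.png",cv2.convertScaleAbs(np.hstack([a,b]),alpha=1.3))
print(proj(v,[.4565,-.216,.05]))
E
```

```text
t: 27.2
tcp_pos: [0.4568, -0.2147, 0.1704]
tool_rot: [0.723, 0.691, 0.0, 0.0]
force: [0.6, 0.4, 0.9]
width: 0.0812
grip_force: 0.0
[254.28539741 184.19065787]
```

View pics/w7.png

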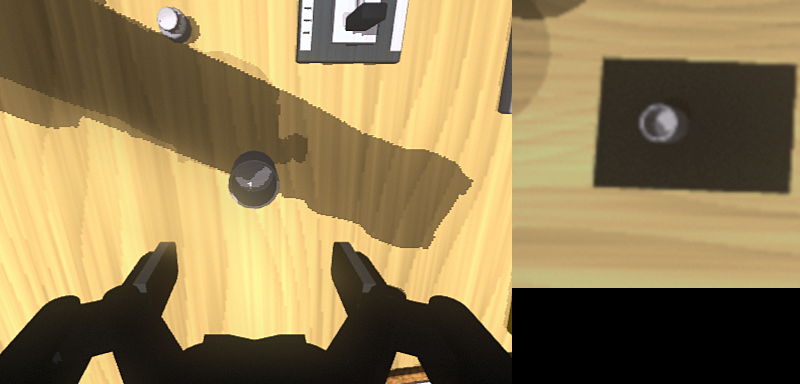

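cup_m stands on the mat at about (660,122) of the joined picture. cup_l is still where I measured it, with its rim at (254,184) against a predicted (254,184). I grasp it now.

```bash
python3 -m jog '[[0.95,[-0.001,0,0.05],[0,0,0]],[0.95,[-0.001,0,0.1],[0,0,0]],[0.95,[-0.001,0,0.14],[0,0,0]],[0.95,[-0.001,0,0.155],[0,0,0]],[0.95,[-0.001,0,0.155],[0,0,0]],[0.3,[-0.001,0,0.155],[0,0,0]],[0.3,[-0.001,0,0.155],[0,0,0]],[0.3,[-0.001,0,0.155],[0,0,0]],[0.3,[-0.001,0,0.155],[0,0,0]]]' 35
python3 -m jog '[[0.3,[0,0,-0.01],[0,0,0]],[0.3,[0,0,-0.04],[0,0,0]],[0.3,[0,0,-0.08],[0,0,0]],[0.3,[0,0,-0.11],[0,0,0]],[0.3,[0,0,-0.125],[0,0,0]],[0.3,[0,0,-0.125],[0,0,0]]]'
python3 - <<'E'
from h import *
e=np.array([.0471,.9989,0]);an=np.array([.5618,.0611,0])
todelta(an-.0385*e+[0,0,.136],Rgoal=down(-2.7))
E
```

```text
t: 28.42
tcp_pos: [0.4577, -0.2176, 0.0173]
tool_rot: [0.724, 0.69, 0.001, 0.002]
force: [-0.9, 0.6, 5.8]
width: 0.0487
grip_force: 36.0
t: 29.18
tcp_pos: [0.4569, -0.2173, 0.1412]
tool_rot: [0.724, 0.69, 0.0, 0.001]
force: [1.0, 0.6, -1.0]
width: 0.0487
grip_force: 36.5
d [0.2445 0.0916 0.0052]
turn [0.1  0.05 0.  ]
```

```bash
python3 -m jog '[[0.3,[0.03,0.011,0],[0,0,0]],[0.3,[0.08,0.03,0],[0,0,0]],[0.3,[0.13,0.049,0],[0,0,0]],[0.3,[0.18,0.067,0],[0,0,0]],[0.3,[0.225,0.084,0],[0,0,0]],[0.3,[0.2445,0.0916,0],[0,0,0]],[0.3,[0.2445,0.0916,0],[0,0,0]],[0.3,[0.2445,0.0916,0.02],[0,0,0]],[0.3,[0.2445,0.0916,0.06],[0,0,0]],[0.3,[0.2445,0.0916,0.09],[0,0,0]],[0.3,[0.2445,0.0916,0.104],[0,0,0]],[0.3,[0.2445,0.0916,0.108],[0,0,0]],[0.3,[0.2445,0.0916,0.11],[0,0,0]],[0.3,[0.2445,0.0916,0.11],[0,0,0]]]'
```

```text
t: 30.92
tcp_pos: [0.5601, 0.0229, 0.0313]
tool_rot: [0.724, 0.69, 0.001, 0.001]
force: [0.0, 0.8, -0.9]
width: 0.0489
grip_force: 36.5
```

```bash
python3 -m jog '[[0.3,[0,0,0.001],[0,0,0]],[0.3,[0,0,0.001],[0,0,0]]]';python3 -m jog '[[0.3,[0,0,0.001],[0,0,0]],[0.3,[0,0,0.001],[0,0,0]]]'
```

```text
t: 31.18
tcp_pos: [0.5596, 0.023, 0.0297]
tool_rot: [0.723, 0.69, 0.0, 0.0]
force: [0.1, 0.3, -0.3]
width: 0.0486
grip_force: 36.5
t: 31.42
tcp_pos: [0.5596, 0.023, 0.0293]
tool_rot: [0.723, 0.69, 0.0, 0.0]
force: [-3.3, -0.0, 6.0]
width: 0.0488
grip_force: 37.0
```

```bash
python3 -m jog '[[0.85,[0,0,0],[0,0,0]],[0.85,[0,0,0],[0,0,0]],[0.85,[0,0,0],[0,0,0]],[0.85,[0,0,-0.03],[0,0,0]],[0.85,[0,0,-0.08],[0,0,0]],[0.6,[-0.05,0,-0.09],[0,0,0]],[0.6,[-0.09,0,-0.09],[0,0,0]],[0.6,[-0.101,0,-0.08],[0,0,0]],[0.6,[-0.101,0,-0.045],[0,0,0]],[0.6,[-0.101,0,-0.02],[0,0,0]],[0.6,[-0.101,0,-0.009],[0,0,0]],[0.6,[-0.101,0,-0.009],[0,0,0]],[0.1,[-0.101,0,-0.009],[0,0,0]],[0.1,[-0.101,0,-0.009],[0,0,0]],[0.1,[-0.101,0,-0.009],[0,0,0]],[0.1,[-0.101,0,-0.009],[0,0,0]]]' 25
```

```text
t: 33.42
tcp_pos: [0.5547, -0.078, 0.0385]
tool_rot: [0.724, 0.69, 0.0, 0.0]
force: [-3.3, -0.1, 6.3]
width: 0.0195
grip_force: 27.8
```

```bash
python3 -m jog '[[0.1,[0.005,0,0],[0,0,0]],[0.1,[0.01,0,0],[0,0,0]],[0.1,[0.013,0,0],[0,0,0]],[0.1,[0.016,0,0],[0,0,0]],[0.1,[0.019,0,0],[0,0,0]],[0.1,[0.022,0,0],[0,0,0]],[0.1,[0.025,0,0],[0,0,0]],[0.1,[0.028,0,0],[0,0,0]],[0.1,[0.03,0,0],[0,0,0]],[0.1,[0.032,0,0],[0,0,0]],[0.1,[0.034,0,0],[0,0,0]],[0.1,[0.036,0,0],[0,0,0]],[0.1,[0.038,0,0],[0,0,0]],[0.1,[0.04,0,0],[0,0,0]],[0.1,[0.04,0,0],[0,0,0]]]'; python3 -m jog '[[0.1,[0,0,0],[0,0,0]],[0.1,[0,0,0],[0,0,0]],[0.1,[0,0,0],[0,0,0]],[0.1,[0,0,0],[0,0,0]],[0.1,[0,0,0],[0,0,0]],[0.1,[0,0,0],[0,0,0]]]'
```

```text
t: 35.3
tcp_pos: [0.5565, -0.0394, 0.0385]
tool_rot: [0.724, 0.69, -0.001, 0.001]
force: [-3.5, -5.5, 6.0]
width: 0.0192
grip_force: 27.9
t: 36.05
tcp_pos: [0.5566, -0.0395, 0.0385]
tool_rot: [0.724, 0.69, -0.001, 0.001]
force: [-5.5, -5.9, 6.1]
width: 0.0196
grip_force: 27.9
```

```bash
python3 -m jog '[[0.1,[-0.004,0,0],[0,0,0]],[0.1,[-0.01,0,0],[0,0,0]],[0.1,[-0.016,0,0],[0,0,0]],[0.1,[-0.022,0,0],[0,0,0]],[0.1,[-0.028,0,0],[0,0,0]],[0.1,[-0.034,0,0],[0,0,0]],[0.1,[-0.04,0,0],[0,0,0]],[0.1,[-0.041,0,0],[0,0,0]],[0.1,[-0.041,0,0],[0,0,0]]]'
python3 -m jog '[[0.5,[0,0,0],[0,0,0]],[0.5,[0,0,0],[0,0,0]],[0.6,[0,0,-0.03],[0,0,0]],[0.6,[0,0,-0.08],[0,0,0]],[0.85,[0.05,0,-0.09],[0,0,0]],[0.85,[0.1,0,-0.09],[0,0,0]],[0.85,[0.1145,0,-0.085],[0,0,0]],[0.85,[0.1145,0,-0.05],[0,0,0]],[0.85,[0.1145,0,-0.01],[0,0,0]],[0.85,[0.1145,0,0.008],[0,0,0]],[0.85,[0.1145,0,0.008],[0,0,0]],[0.3,[0.1145,0,0.008],[0,0,0]],[0.3,[0.1145,0,0.008],[0,0,0]],[0.3,[0.1145,0,0.008],[0,0,0]],[0.3,[0.1145,0,0.008],[0,0,0]]]' 40
python3 -c "
from h import *
todelta([.493,.25,.2],Rgoal=down(-2.7))"
```

```text
t: 37.17
tcp_pos: [0.5547, -0.0784, 0.0384]
tool_rot: [0.724, 0.69, 0.001, -0.0]
force: [-4.3, 2.3, 6.3]
width: 0.0191
grip_force: 27.8
t: 39.05
tcp_pos: [0.561, 0.0351, 0.0306]
tool_rot: [0.724, 0.69, 0.001, 0.001]
force: [-0.7, -2.0, 6.0]
width: 0.0491
grip_force: 42.0
d [ 0.2113 -0.0777 -0.1697]
turn [ 0.15  0.02 -0.01]
```

```bash
python3 -m jog '[[0.3,[0,0,-0.01],[0,0,0]],[0.3,[0,0,-0.04],[0,0,0]],[0.3,[0,0,-0.08],[0,0,0]],[0.3,[0.02,-0.007,-0.12],[0,0,0]],[0.3,[0.06,-0.022,-0.16],[0,0,0]],[0.3,[0.11,-0.04,-0.17],[0,0,0]],[0.3,[0.16,-0.059,-0.17],[0,0,0]],[0.3,[0.2,-0.074,-0.17],[0,0,0]],[0.3,[0.2113,-0.0777,-0.17],[0,0,0]],[0.3,[0.2113,-0.0777,-0.17],[-5,0,0]],[0.3,[0.2113,-0.0777,-0.17],[-13,0,0]],[0.3,[0.2113,-0.0777,-0.17],[-21,0,0]],[0.3,[0.2113,-0.0777,-0.17],[-29,0,0]],[0.3,[0.2113,-0.0777,-0.17],[-36,0,0]],[0.3,[0.2113,-0.0777,-0.17],[-40,0,0]],[0.3,[0.2113,-0.0777,-0.17],[-40,0,0]]]'
python3 -m jog '[[0.3,[0,0,0],[0,0,0]],[0.3,[0,0,0],[0,0,0]],[0.3,[0,0,0],[0,0,0]],[0.3,[0,0,0],[0,0,0]],[0.3,[0,0,0],[0,0,0]],[0.3,[0,0,0],[0,0,0]],[0.3,[0,0,0],[0,0,0]],[0.3,[0,0,0],[0,0,0]],[0.3,[0,0,0],[0,0,0]],[0.3,[0,0,0],[0,0,0]],[0.3,[0,0,0],[0,0,0]],[0.3,[0,0,0],[0,0,0]],[0.3,[0,0,0],[0,0,0]],[0.3,[0,0,0],[0,0,0]],[0.3,[0,0,0],[0,0,0]],[0.3,[0,0,0],[0,0,0]],[0.3,[0,0,0],[0,0,0]]]'
python3 -m jog '[[0.3,[0,0,0],[5,0,0]],[0.3,[0,0,0],[13,0,0]],[0.3,[0,0,0],[21,0,0]],[0.3,[0,0,0],[29,0,0]],[0.3,[0,0,0],[36,0,0]],[0.3,[0,0,0],[40,0,0]],[0.3,[0,0,0],[40,0,0]],[0.3,[0,0,0],[40,0,0]]]'
python3 - <<'E'
from h import *
todelta([.493,.25,.023],Rgoal=down(-2.7))
v=vision.snapshot("side")
cv2.imwrite("pics/s8.png",cv2.convertScaleAbs(v["img"],alpha=1.4))
E
```

```text
t: 41.05
tcp_pos: [0.491, 0.2492, 0.1983]
tool_rot: [0.68, 0.649, 0.235, 0.247]
force: [-0.7, 0.7, -0.9]
width: 0.0489
grip_force: 41.8
t: 43.18
tcp_pos: [0.4923, 0.2502, 0.1993]
tool_rot: [0.68, 0.649, 0.236, 0.247]
force: [-0.8, -0.0, -1.0]
width: 0.0487
grip_force: 41.8
t: 44.18
tcp_pos: [0.4923, 0.2502, 0.1991]
tool_rot: [0.723, 0.69, 0.0, 0.0]
force: [0.1, -0.0, -0.8]
width: 0.0488
grip_force: 41.8
d [-1.000e-04  5.000e-04  1.761e-01]
turn [0.07 0.   0.01]
```

View pics/s8.png

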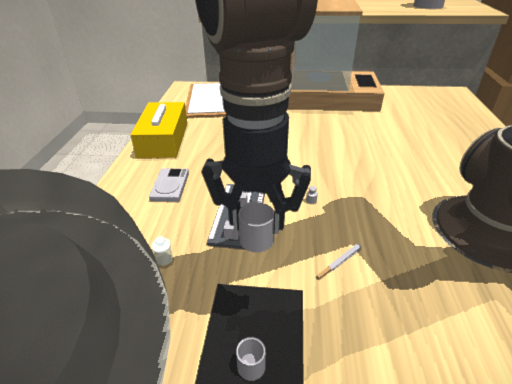

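The large cup is level in the gripper at (257,228), and cup_m stands on the mat at (251,358). I lower cup_l now.

```bash
python3 -m jog '[[0.3,[0,0,0.02],[0,0,0]],[0.3,[0,0,0.06],[0,0,0]],[0.3,[0,0,0.1],[0,0,0]],[0.3,[0,0,0.14],[0,0,0]],[0.3,[0,0,0.16],[0,0,0]],[0.3,[0,0,0.17],[0,0,0]],[0.3,[0,0,0.174],[0,0,0]],[0.3,[0,0,0.176],[0,0,0]],[0.3,[0,0,0.176],[0,0,0]]]'; python3 -m jog '[[0.3,[0,0,0.001],[0,0,0]],[0.3,[0,0,0.001],[0,0,0]]]'
```

```text
t: 45.35
tcp_pos: [0.4928, 0.2504, 0.0241]
tool_rot: [0.724, 0.69, 0.001, 0.0]
force: [-0.0, 0.4, -1.4]
width: 0.0489
grip_force: 41.8
t: 45.6
tcp_pos: [0.4925, 0.2502, 0.0225]
tool_rot: [0.724, 0.69, 0.0, 0.0]
force: [-0.7, -0.5, -1.6]
width: 0.0489
grip_force: 41.8
```

```bash
python3 -m jog '[[0.3,[0,0,0.001],[0,0,0]],[0.3,[0,0,0.0015],[0,0,0]],[0.3,[0,0,0.0015],[0,0,0]]]'; python3 -m jog '[[0.8,[0,0,0],[0,0,0]],[0.8,[0,0,0],[0,0,0]],[0.8,[0,0,0],[0,0,0]],[0.8,[0,0,0],[0,0,0]],[0.8,[0,0,-0.03],[0,0,0]],[0.8,[0,0,-0.08],[0,0,0]],[0.8,[0,0,-0.14],[0,0,0]],[0.8,[-0.06,-0.06,-0.18],[0,0,0]],[0.8,[-0.12,-0.12,-0.2],[0,0,0]],[0.8,[-0.17,-0.17,-0.2],[0,0,0]],[0.8,[-0.22,-0.2,-0.2],[0,0,0]],[0.8,[-0.22,-0.2,-0.2],[0,0,0]]]'
python3 - <<'E'
from h import *
v=vision.snapshot("top")
crop(v,80,140,300,260,3.6,"t9.png")
E
```

```text
t: 45.98
tcp_pos: [0.4925, 0.2502, 0.0216]
tool_rot: [0.724, 0.69, 0.0, 0.0]
force: [-1.8, -1.3, 5.5]
width: 0.0492
grip_force: 42.4
t: 47.48
tcp_pos: [0.2806, 0.0387, 0.221]
tool_rot: [0.723, 0.691, 0.0, 0.0]
force: [1.3, -1.1, 0.8]
width: 0.0684
grip_force: 0.0
```

View pics/t9.png

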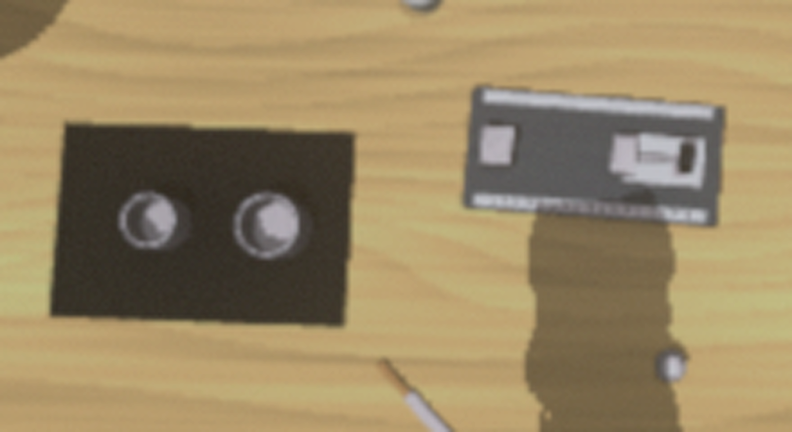

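Both cups stand on the mat at (150,221) and (269,225), and the jaw is fully open at (625,155). The scene is undisturbed, so I hand in.

```bash
python3 -c "
from rig import ctrl
print(ctrl.job_done())"
```

```text
the job is handed in; nothing more can be done
None
```

I handed the job in at about 47 s: the two cups present (cup_m, then cup_l) were each clamped, shown tipped at 40° for 2 s and stood level on the mat, and the jaw is fully open; no verdict came back.

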